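Dig the wheel bearing out from behind the cans

TASK

The wheel bearing at the back of the dark steel tray is boxed in by an oil filter, a spray can and a square bottle. First stand all three upright on the black rubber mat, then lift the bearing out and slip it over the pin of the round steel stand so that it lies flat on the plate, and only after that put the filter, the can and the bottle back upright on the very ringed spots in the tray where each of them stood at the start. Do not let any of the three fall over.

Things in the scene. Friction and masses are not known exactly. Their poses are not given: they have to be found in the camera images.
- filter_mid (a point): Black oil filter canister with a white paper band and a fluted top: upright cylinder, 60 mm diameter (57 mm over the top 16 mm), 100 mm tall, 0.2 to 0.5 kg. This point is its centre, 50 mm above its underside; z up along its axis. At the start it stands on one of the tray's three ringed spots.
- spray_mid (a point): Steel spray can with a grey band: upright cylinder, 52 mm diameter up to 90 mm high, then a cone and a 36 mm diameter grey cap; 120 mm tall in all, 0.2 to 0.4 kg. This point is its centre, 60 mm above its underside; z up along its axis. At the start it stands on one of the tray's three ringed spots.
- bottle_mid (a point): White square plastic bottle with a black screw cap: body 46 x 46 mm (sides along its own x and y) and 85 mm tall, then a neck and a 28 mm diameter cap from 94 to 110 mm; rigid, 0.2 to 0.4 kg. This point is on its axis, 55 mm above its underside; z up. At the start it stands on one of the tray's three ringed spots, turned up to 0.2 rad from the tray's axes.
- bearing_mid (a point): Steel wheel bearing lying flat in the tray: ring of 52 mm outer diameter, 28 mm bore, 20 mm high, about 0.16 kg. This point is its centre, 10 mm above its underside; z up along its axis. At the start it lies within 5 mm of the tray_floor point with the three other things standing around it.
- tray_floor (a point): Fixed dark steel tray, 171 x 236 mm. This point: on its floor (3 mm above bench), mid back half. x to its back upstand (35 mm high, at x = +53 mm), y left, z up; other rims 8 mm high, at x = -115, y = +-116 mm. Three white 68 mm rings at (x, y) = (-68, 0), (0, 68), (0, -68) mm: filter, can and bottle start within 3 mm of them, one on each, in any arrangement.
- mat_top (a point): Fixed black rubber mat, 290 mm (its x) by 130 mm (its y), 4 mm thick: the side area, to the left or the right of the tray. This point is the centre of its upper face, 4 mm above the bench; z up.
- stand_seat (a point): Fixed round steel bearing stand on the bench: plate of 120 mm diameter and 12 mm thick with an upright pin of 10 mm diameter in the middle, rising 30 mm above the plate (the pin's tip is tapered). On the other side of the tray from the mat. This point is on the pin's axis at the plate's upper face, 12 mm above the bench; z up.
Mind the look-alikes: they are no part of the job. Leave any green look-alike of the part that bears bottle_mid alone. What is shaped like the part that bears bearing_mid but blue is not meant.

How it is judged:
By the outcome, as a careful person would: the job done as asked, in the order asked, and still so for the second after the job is handed in, with the robot touching nothing.
It also fails if it takes over 128 s, if anything falls off the work surface, if the arm or the gripper's body presses on something with over 40 N, if the wrist force passes 120 N, or if a joint passes its speed limit or range.

ROBOT

A 6-joint arm with a two-finger parallel gripper is mounted at the origin on the work surface. World frame = base frame: x ahead of the robot, y to its left, z up, the work surface at z = 0. Lengths are in m, angles in degrees, forces in N, time in s.
With the tool pointing down it reaches from about 0.375 to 0.9 m from the base axis. Payload 3.1 kg.
Tool frame: the origin (TCP) lies at the very end of the fingers, on their centre line; the grasp point (between the pads) lies 19 mm behind it; z points along the fingers, y is the direction in which the jaws open and shut (so a half turn about z gives the same grasp; the last joint's range is limited). The gripper opens to 87 mm and grips with 3 to 60 N. Pads are 19 mm wide; open, the fingers measure 117 mm over their backs; the gripper's body (75 mm by 190 mm) begins 51 mm behind the grasp point.
Start: joints at [58.127, 30.224, 82.088, -0, 67.689, -10.227], TCP at [0.231, 0.581, 0.223] pointing down, gripper open.
Joint ranges: [-176.69, 176.69], [-43.24, 126.21], [12.49, 139.97], [-82, 262], [0, 151.66], [-163.58, 163.58]. Speed limits (degrees/s): [159.86, 159.86, 180, 180, 180, 180].

INTERFACE

Orientations are given as a 3x3 rotation matrix whose columns are the frame's x, y, z axes.
In Python, from rig import bot gives the robot as it stands. The module is installed in compiled form; this text tells all that it offers.
- The arm moves only by the tool play_rows, never from a script. Its argument "targets" is a list of rows, each a list of 7 numbers: the closure, from 0 (fully open) to 1 (shut), then the shift along the world's x, y, z in m, then the turn, a rotation vector about the world's x, y, z in rad. A call has 1 to 12 rows; each row shifts and turns the commanded pose from where the row before left it; what a row does not reach is not made up. A row lasts 1/8 s, in which the tool goes at most 62.5 mm and 10.7 degrees, less where a joint would pass 70% of its speed; a pose out of reach is approached as far as the arm can. A call with a gripper value outside its range is refused whole. The fingers move at their own pace and stop on an object; the grip force is fixed at half the most. Time passes only in rows, so rows that do not move let the fingers close. It gives the time, the measured TCP pose, the force and the opening at its end, in the units of the state.
- bot.read_state(): the state, without advancing time (a new reading comes with each control period).
- bot.capture(name): name is "scene" or "top"; returns the picture (480x640x3 uint8, blue, green, red); there is no depth.
- bot.get_calibration(name): a dict with "fx", "fy", "cx", "cy" (pixels), "R" (3x3) and "t" (3): a world point X has camera coordinates R X + t. Camera axes: x right, y down, z forward; pixel columns grow to the right and rows downward; lengths in m; the calibration is good to about 2 mm. A picture is of the moment at which its call begins. get_calibration takes no time and is no camera call.
- bot.hand_in(): hands the job in, once; it reports no verdict.
The state is a dict: "time_s": time; "joint_positions": joint angles; "qvel": joint speeds; "tau": joint torques, N m; "position": TCP position; "tcp_rot": TCP orientation; "force": force on the tool from outside, world axes, zero at the start; "moment": the same for the moment, N m; "opening": opening from 0.0 (shut) to 1.0 (fully open).
Only numpy, scipy, OpenCV 4.12 (cv2) and the standard library are available. Lean on these libraries where they do the work, as an engineer would, in place of code of your own. Each camera call takes 0.05 s, during which the arm holds its last target. There are 200 camera calls.

## Working session

There is one attempt and no reset: what is moved stays moved. The work goes in short steps, Python scripts to look and compute and a tool call to move; the robot and the scene stay as the last step left them, time stands still between calls to the robot, and variables do not carry over. Pictures are saved under pics/ and viewed, about 12 in all and at most 16, crops included, and the job is handed in when it is done.

Besides the shell and the picture viewer there is one more tool, called after "Emit:" in YAML: its name, and indented under it one key for each argument. play_rows: Moves the arm, as the interface text tells. Its arguments: {"type":"object","properties":{"targets":{"type":"array","items":{"type":"array","items":{"type":"number"}}}},"required":["targets"]}

```bash
mkdir -p pics; cat > h.py <<'E'
import numpy as np, cv2
from rig import bot
def proj(n,X):
    c=bot.get_calibration(n);p=np.array(c["R"])@np.array(X,float)+np.array(c["t"]).ravel()
    return np.array([c["fx"]*p[0]/p[2]+c["cx"],c["fy"]*p[1]/p[2]+c["cy"]])
def ray(n,u,v):
    c=bot.get_calibration(n);R=np.array(c["R"]);C=-R.T@np.array(c["t"]).ravel()
    return C,R.T@np.array([(u-c["cx"])/c["fx"],(v-c["cy"])/c["fy"],1])
def onz(n,u,v,z):
    C,d=ray(n,u,v);return C+d*(z-C[2])/d[2]
E
python3 - <<'E'
from h import *
for n in("scene","top"):
    im=bot.capture(n);cv2.imwrite(f"pics/{n}0.png",im);c=bot.get_calibration(n)
    R=np.array(c["R"]);print(n,c["fx"],c["cx"],c["cy"],np.round(-R.T@np.array(c["t"]).ravel(),3),np.round(R,2).tolist())
s=bot.read_state();print({k:np.round(v,3).tolist() for k,v in s.items()})
E
```

```text
scene 445.9080665650582 316.2434627580451 242.70417815661415 [1.04  0.298 0.649] [[-0.56, 0.83, 0.0], [0.62, 0.42, -0.67], [-0.55, -0.37, -0.75]]
top 480.8051945619536 319.7601601228349 230.9471534751567 [0.492 0.011 0.931] [[-0.01, -1.0, -0.0], [-0.99, 0.01, -0.14], [0.14, -0.0, -0.99]]
{'time_s': 0.1, 'joint_positions': [58.127, 30.272, 82.15, -0.002, 67.69, -10.228], 'qvel': [0.029, -0.108, -0.096, -0.013, -0.06, 0.06], 'tau': [0.0, -44.099, -17.715, 0.064, 0.053, -0.0], 'position': [0.23, 0.58, 0.222], 'tcp_rot': [[-0.929, 0.369, -0.001], [0.369, 0.929, -0.002], [0.0, -0.002, -1.0]], 'force': [-0.294, 0.034, -1.094], 'moment': [0.022, -0.018, 0.038], 'opening': 1.007}
```

View pics/scene0.png

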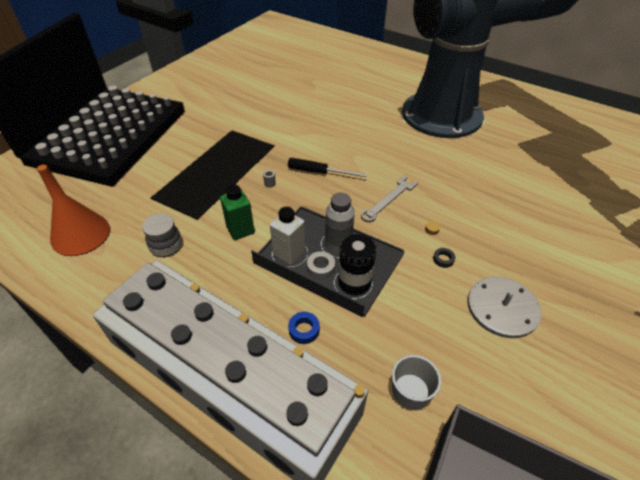

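View pics/top0.png

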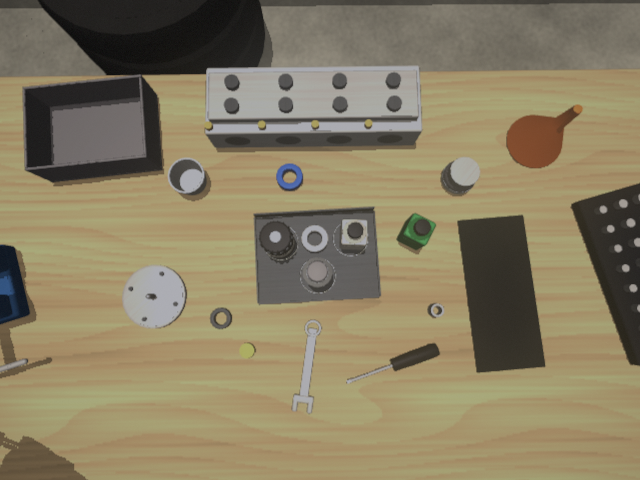

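Top: the filter is at (277,237), the can at (317,271) and the white bottle at (354,233). The steel bearing is at (314,238), the mat at (501,293) and the stand at (154,296).
Look-alikes: a blue ring (290,177), a small dark ring (221,318), a nut (436,310) and a green bottle (417,231). I choose the steel ring in the tray and the white bottle in the tray.

```bash
python3 - <<'E'
from h import *
im=cv2.imread("pics/top0.png");cr=im[200:310,245:390]
cv2.imwrite("pics/crop0.png",cv2.resize(cr,None,fx=5,fy=5,interpolation=cv2.INTER_CUBIC))
g=cv2.cvtColor(im,cv2.COLOR_BGR2GRAY);hsv=cv2.cvtColor(im,cv2.COLOR_BGR2HSV)
def comps(m,box,amin):
    x0,y0,x1,y1=box;M=np.zeros_like(m);M[y0:y1,x0:x1]=m[y0:y1,x0:x1]
    for c in cv2.findContours(M,cv2.RETR_EXTERNAL,cv2.CHAIN_APPROX_NONE)[0]:
        a=cv2.contourArea(c)
        if a>amin:
            yield a,c
def show(nm,m,box,amin,z):
    for a,c in comps(m.astype(np.uint8)*255,box,amin):
        r=cv2.minAreaRect(c);print(nm,a,np.round(r[0],1),np.round(r[1],1),round(r[2],1),np.round(onz("top",*r[0],z),4),[np.round(onz("top",*p,z)[:2],3).tolist() for p in cv2.boxPoints(r)])
show("mat",g<60,(440,200,560,385),3000,.004)
show("tray",g<110,(240,195,395,315),3000,.011)
show("stand",(hsv[...,1]<45)&(g>110),(115,255,195,335),1000,.012)
show("bearing",(g>140)&(hsv[...,1]<60),(298,222,330,254),100,.023)
show("bottle",(g>140)&(hsv[...,1]<60),(335,210,375,255),100,.088)
show("bcap",g<60,(340,215,372,243),50,.113)
show("green",(hsv[...,1]>120)&(hsv[...,0]>45)&(hsv[...,0]<85),(395,205,440,250),100,.085)
print([im[y,x].tolist() for x,y in((317,271),(317,256),(330,300),(277,237),(150,310))])
E
```

```text
mat 9847.5 [500.3 293.3] [154.6  67.4] 82.1 [ 0.4989 -0.3334  0.004 ] [[0.639, -0.257], [0.656, -0.388], [0.364, -0.407], [0.349, -0.281]]
tray 10836.5 [316.4 255.4] [ 91.2 122.9] 86.7 [0.5754 0.0172 0.011 ] [[0.659, 0.14], [0.67, -0.098], [0.494, -0.103], [0.484, 0.129]]
stand 3042.5 [153. 296.] [62. 62.] 90.0 [0.5022 0.3275 0.012 ] [[0.562, 0.389], [0.56, 0.27], [0.444, 0.267], [0.445, 0.384]]
bearing 496.5 [314.2 237.8] [25.5 24.7] 45.0 [0.6081 0.0207 0.023 ] [[0.609, 0.055], [0.642, 0.021], [0.607, -0.013], [0.574, 0.021]]
bottle 558.0 [354.5 231.5] [25. 25.] 90.0 [ 0.61   -0.0513  0.088 ] [[0.633, -0.03], [0.632, -0.074], [0.587, -0.073], [0.588, -0.029]]
[[136, 139, 146], [93, 94, 95], [104, 130, 144], [178, 172, 171], [174, 172, 171]]
```

View pics/crop0.png

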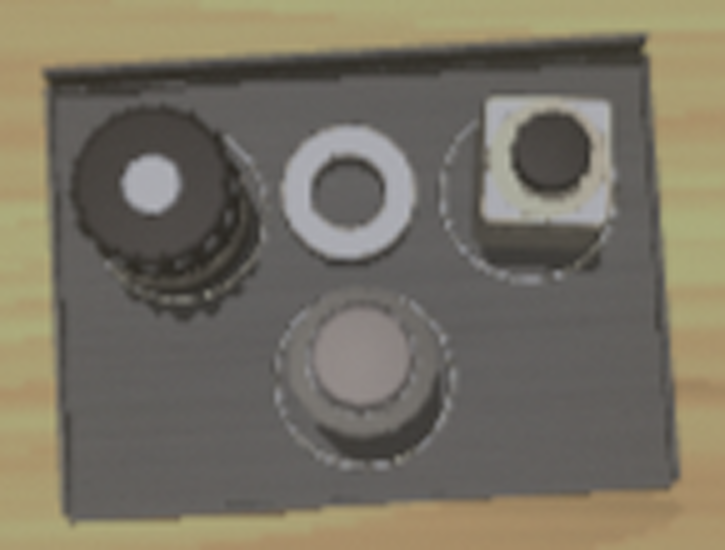

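Crop: this confirms the steel ring with the filter at left, the bottle at right and the can in front, each on its ring. Next I compute positions from the crop pixels, and use ring-edge points as a second tray estimate.

```bash
python3 - <<'E'
from h import *
f=lambda x,y:(x/5+245,y/5+200)
P=lambda x,y,z:onz("top",*f(x,y),z)[:2]
fl,fr=P(70,522,.011),P(678,485,.011);bl,br=P(45,72,.035),P(645,38,.035)
for a,b in((fr,fl),(br,bl)):
    d=b-a;print("tray edge",np.round(a,4),np.round(b,4),"len",np.linalg.norm(d),"yaw",np.degrees(np.arctan2(-d[0],d[1])))
d=(fl-fr)+(bl-br);yaw=np.arctan2(-d[0],d[1]);c,s=np.cos(yaw),np.sin(yaw);R=np.array([[c,-s],[s,c]])
o1=(fl+fr)/2+R@[.115,0];o2=(bl+br)/2-R@[.053,0];o=(o1+o2)/2;print("floor pt",o1,o2,"yaw",np.degrees(yaw))
for r in((-.068,0),(0,.068),(0,-.068)):print("ring",np.round(o+R@r,4),proj("top",[*(o+R@r),.003]))
print("filter",P(152,185,.103),"can",P(362,355,.123),"bottlecap",P(552,151,.113),"bearing",P(349,193,.023))
q=[P(*p,.088) for p in((485,97),(609,98),(608,226),(482,221))];print("bottle body",np.mean(q,0),[np.round(x,4).tolist() for x in q])
for r in((-.068,0),(0,.068),(0,-.068)):
    t=[np.round((np.array(proj("top",[*(o+R@r+.034*np.array([np.cos(a),np.sin(a)])),.003]))-[245,200])*5).tolist() for a in np.arange(4)*np.pi/2];print(t)
# two-view check via scene
print("scene preds", [np.round(proj("scene",[*p,z]),0).tolist() for p,z in((P(152,185,.103),.103),(P(362,355,.123),.123),(P(552,151,.113),.113),(P(349,193,.023),.023),((.502,.3275),.042))])
a=cv2.resize(cv2.imread("pics/scene0.png")[180:330,245:545],None,fx=2.6,fy=2.6,interpolation=cv2.INTER_CUBIC);cv2.imwrite("pics/crop1.png",a)
E
```

```text
tray edge [ 0.4948 -0.1036] [0.4839 0.1268] len 0.23064980147423614 yaw 2.714952468625648
tray edge [ 0.6627 -0.0932] [0.6525 0.1341] len 0.22753022920399052 yaw 2.558621527443258
floor pt [0.60421864 0.0168816 ] [0.60464827 0.01798047] yaw 2.637319197103575
ring [0.5365 0.0143] [318.13898532 275.92868539]
ring [0.6013 0.0854] [281.1493444  242.93297687]
ring [ 0.6076 -0.0505] [351.01001389 238.84550426]
filter [0.60002471 0.08734195] can [0.53901083 0.01505067] bottlecap [ 0.60873866 -0.05104289] bearing [0.60642714 0.01971987]
bottle body [ 0.60902012 -0.05074675] [[0.632, -0.0296], [0.6311, -0.0736], [0.5853, -0.0721], [0.5877, -0.0277]]
[[365.0, 291.0], [277.0, 381.0], [367.0, 469.0], [454.0, 379.0]]
[[181.0, 128.0], [93.0, 216.0], [181.0, 302.0], [268.0, 214.0]]
[[528.0, 108.0], [443.0, 195.0], [532.0, 281.0], [617.0, 193.0]]
scene preds [[358.0, 245.0], [340.0, 198.0], [286.0, 211.0], [321.0, 261.0], [510.0, 293.0]]
```

View pics/crop1.png

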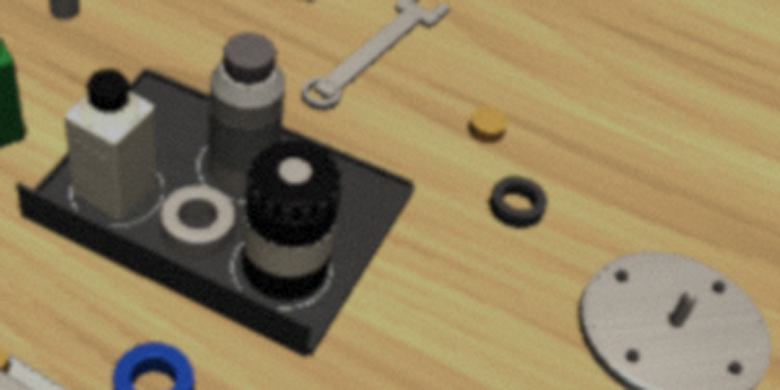

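The ring predictions match the crop within about 1 px, and the scene view agrees. Can first.

Emit:
play_rows:
  targets:
    - [0,0.0257,-0.0471,0,0,0,0.0315]
    - [0,0.0257,-0.0471,0,0,0,0.0315]
    - [0,0.0257,-0.0471,0,0,0,0.0315]
    - [0,0.0257,-0.0471,0,0,0,0.0315]
    - [0,0.0257,-0.0471,0,0,0,0.0315]
    - [0,0.0257,-0.0471,0,0,0,0.0315]
    - [0,0.0257,-0.0471,0,0,0,0.0315]
    - [0,0.0257,-0.0471,0,0,0,0.0315]
    - [0,0.0257,-0.0471,0,0,0,0.0315]
    - [0,0.0257,-0.0471,0,0,0,0.0315]
    - [0,0.0257,-0.0471,0,0,0,0.0315]
    - [0,0.0257,-0.0471,0,0,0,0.0315]

```text
time_s: 1.6
position: [0.5393, 0.0141, 0.2223]
tcp_rot: [[-1.0, -0.001, -0.001], [-0.001, 1.0, 0.0], [0.001, 0.0, -1.0]]
force: [0.8, 0.5, 0.5]
opening: 0.998
```

Emit:
play_rows:
  targets:
    - [0,0,0,0,0,0,0]
    - [0,0,0,0,0,0,0]

```text
time_s: 1.85
position: [0.538, 0.016, 0.222]
tcp_rot: [[-1.0, 0.001, -0.002], [0.001, 1.0, 0.001], [0.002, 0.001, -1.0]]
force: [-0.8, 0.2, 0.3]
opening: 1.0
```

Emit:
play_rows:
  targets:
    - [0,-0.001,-0.001,-0.04,0,0,0]
    - [0,0,0,-0.04,0,0,0]
    - [0,0,0,-0.04,0,0,0]
    - [0,0,0,-0.03,0,0,0]
    - [0,0,0,-0.013,0,0,0]
    - [0,0,0,0,0,0,0]
    - [1,0,0,0,0,0,0]
    - [1,0,0,0,0,0,0]
    - [1,0,0,0,0,0,0]
    - [1,0,0,0,0,0,0]
    - [1,0,0,0,0,0,0]
    - [1,0,0,0,0,0,0]

```text
time_s: 3.35
position: [0.5381, 0.015, 0.0599]
tcp_rot: [[-1.0, 0.0, 0.001], [0.0, 1.0, 0.0], [-0.001, 0.0, -1.0]]
force: [-0.7, 1.9, 4.1]
opening: 0.591
```

Emit:
play_rows:
  targets:
    - [1,0,0,0.02,0,0,0]
    - [1,0,0,0.04,0,0,0]
    - [1,0,0,0.04,0,0,0]
    - [1,0,0,0.03,0,0,0]
    - [1,-0.016,-0.0445,0,0,0,0]
    - [1,-0.016,-0.0445,0,0,0,0]
    - [1,-0.016,-0.0445,0,0,0,0]
    - [1,-0.016,-0.0445,0,0,0,0]
    - [1,-0.016,-0.0445,0,0,0,0]
    - [1,-0.016,-0.0445,0,0,0,0]
    - [1,-0.016,-0.0445,0,0,0,0]
    - [1,-0.016,-0.0445,0,0,0,0]

```text
time_s: 4.85
position: [0.4084, -0.3422, 0.1886]
tcp_rot: [[-1.0, -0.0, -0.002], [-0.0, 1.0, 0.001], [0.002, 0.001, -1.0]]
force: [0.1, 0.4, -2.4]
opening: 0.592
```

Emit:
play_rows:
  targets:
    - [1,0,0,0,0,0,0]
    - [1,0,0,-0.04,0,0,0]
    - [1,0,0,-0.04,0,0,0]
    - [1,0,0,-0.03,0,0,0]
    - [1,0,0,-0.012,0,0,0]
    - [1,0,0,-0.005,0,0,0]
    - [1,0,0,0,0,0,0]
    - [1,0,0,0,0,0,0]

```text
time_s: 5.85
position: [0.4105, -0.3419, 0.0636]
tcp_rot: [[-1.0, -0.0, 0.001], [-0.0, 1.0, -0.002], [-0.001, -0.002, -1.0]]
force: [0.1, 0.1, -3.4]
opening: 0.589
```

Emit:
play_rows:
  targets:
    - [1,0,0,-0.002,0,0,0]
    - [1,0,0,0,0,0,0]
    - [0,0,0,0,0,0,0]
    - [0,0,0,0,0,0,0]
    - [0,0,0,0,0,0,0]
    - [0,0,0,0,0,0,0]
    - [0,0,0,0.02,0,0,0]
    - [0,0,0,0.04,0,0,0]
    - [0,0,0,0.04,0,0,0]
    - [0,0,0,0.04,0,0,0]

```text
time_s: 7.1
position: [0.4097, -0.3411, 0.2018]
tcp_rot: [[-1.0, -0.0, -0.0], [-0.0, 1.0, 0.0], [0.0, 0.0, -1.0]]
force: [0.6, -0.5, -0.7]
opening: 1.001
```

Emit:
play_rows:
  targets:
    - [0,0.0211,0.0475,0,0,0,0]
    - [0,0.0211,0.0475,0,0,0,0]
    - [0,0.0211,0.0475,0,0,0,0]
    - [0,0.0211,0.0475,0,0,0,0]
    - [0,0.0211,0.0475,0,0,0,0]
    - [0,0.0211,0.0475,0,0,0,0]
    - [0,0.0211,0.0475,0,0,0,0]
    - [0,0.0211,0.0475,0,0,0,0]
    - [0,0.0212,0.0475,0,0,0,0]
    - [0,0,0,0,0,0,0]
    - [0,0,0,0,0,0,0]

```text
time_s: 8.48
position: [0.5992, 0.086, 0.2002]
tcp_rot: [[-1.0, -0.001, -0.001], [-0.001, 1.0, -0.001], [0.001, -0.001, -1.0]]
force: [-0.2, -1.4, -0.4]
opening: 1.0
```

```bash
python3 - <<'E'
from h import *
im=bot.capture("top");cv2.imwrite("pics/top1.png",im);s=bot.read_state();print(s["time_s"],s["position"],s["force"])
E
```

```text
8.525 [0.59915804 0.08533677 0.20026033] [-0.0082537  -0.96016097  0.12706324]
```

View pics/top1.png

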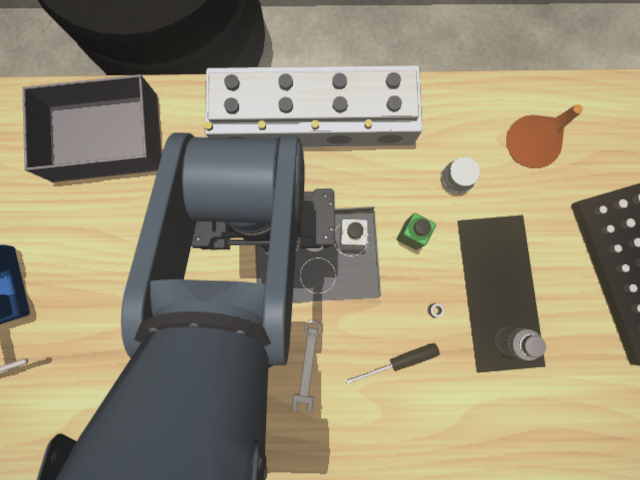

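The can stands upright on the mat (base about (513,340), cap (530,345)), and its ring (318,275) is empty. The gripper is over the filter.

Emit:
play_rows:
  targets:
    - [0,0,0,-0.04,0,0,0]
    - [0,0,0,-0.04,0,0,0]
    - [0,0,0,-0.04,0,0,0]
    - [0,0,0,-0.015,0,0,0]
    - [0,0,0,-0.006,0,0,0]
    - [0,0,0,0,0,0,0]
    - [1,0,0,0,0,0,0]
    - [1,0,0,0,0,0,0]
    - [1,0,0,0,0,0,0]
    - [1,0,0,0,0,0,0]
    - [1,0,0,0,0,0,0]
    - [1,0,0,0,0,0,0]

```text
time_s: 10.02
position: [0.6003, 0.0872, 0.0602]
tcp_rot: [[-1.0, 0.0, 0.001], [0.0, 1.0, 0.001], [-0.001, 0.001, -1.0]]
force: [-0.2, 5.9, 5.2]
opening: 0.682
```

Emit:
play_rows:
  targets:
    - [1,0,0,0.02,0,0,0]
    - [1,0,0,0.04,0,0,0]
    - [1,0,0,0.05,0,0,0]
    - [1,0,0,0.04,0,0,0]
    - [1,-0.01,-0.042,0,0,0,0]
    - [1,-0.01,-0.042,0,0,0,0]
    - [1,-0.01,-0.042,0,0,0,0]
    - [1,-0.01,-0.042,0,0,0,0]
    - [1,-0.01,-0.042,0,0,0,0]
    - [1,-0.01,-0.042,0,0,0,0]
    - [1,-0.01,-0.042,0,0,0,0]
    - [1,-0.01,-0.042,0,0,0,0]

```text
time_s: 11.52
position: [0.5179, -0.2511, 0.2079]
tcp_rot: [[-1.0, -0.0, -0.004], [-0.0, 1.0, 0.001], [0.004, 0.001, -1.0]]
force: [0.2, 0.4, -3.8]
opening: 0.682
```

Emit:
play_rows:
  targets:
    - [1,-0.01,-0.042,0,0,0,0]
    - [1,-0.01,-0.0415,0,0,0,0]
    - [1,0,0,0,0,0,0]
    - [1,0,0,-0.04,0,0,0]
    - [1,0,0,-0.05,0,0,0]
    - [1,0,0,-0.04,0,0,0]
    - [1,0,0,-0.012,0,0,0]
    - [1,0,0,-0.005,0,0,0]
    - [1,0,0,-0.001,0,0,0]
    - [1,0,0,0,0,0,0]

```text
time_s: 12.78
position: [0.5007, -0.334, 0.063]
tcp_rot: [[-1.0, -0.0, 0.002], [-0.0, 1.0, -0.002], [-0.002, -0.002, -1.0]]
force: [-0.2, -0.2, -3.3]
opening: 0.688
```

Emit:
play_rows:
  targets:
    - [1,0,0,-0.001,0,0,0]
    - [1,0,0,0,0,0,0]
    - [0,0,0,0,0,0,0]
    - [0,0,0,0,0,0,0]
    - [0,0,0,0,0,0,0]
    - [0,0,0,0,0,0,0]
    - [0,0,0,0.02,0,0,0]
    - [0,0,0,0.04,0,0,0]
    - [0,0,0,0.04,0,0,0]
    - [0,0,0,0.04,0,0,0]

```text
time_s: 14.02
position: [0.4998, -0.3332, 0.2017]
tcp_rot: [[-1.0, -0.0, -0.0], [-0.0, 1.0, 0.0], [0.0, 0.0, -1.0]]
force: [0.6, -0.5, 0.2]
opening: 0.998
```

Emit:
play_rows:
  targets:
    - [0,0.018,0.047,0,0,0,-0.035]
    - [0,0.018,0.047,0,0,0,0]
    - [0,0.018,0.047,0,0,0,0]
    - [0,0.018,0.047,0,0,0,0]
    - [0,0.018,0.047,0,0,0,0]
    - [0,0.019,0.0475,0,0,0,0]
    - [0,0,0,0,0,0,0]
    - [0,0,0,-0.04,0,0,0]
    - [0,0,0,-0.04,0,0,0]
    - [0,0,0,-0.04,0,0,0]
    - [0,0,0,-0.02,0,0,0]
    - [0,0,0,-0.003,0,0,0]

```text
time_s: 15.52
position: [0.6074, -0.0515, 0.0559]
tcp_rot: [[-0.999, 0.036, -0.004], [0.036, 0.999, 0.001], [0.004, 0.001, -1.0]]
force: [0.5, 0.8, 0.7]
opening: 0.999
```

Emit:
play_rows:
  targets:
    - [0,0,0,0,0,0,0]
    - [1,0,0,0,0,0,0]
    - [1,0,0,0,0,0,0]
    - [1,0,0,0,0,0,0]
    - [1,0,0,0,0,0,0]
    - [1,0,0,0,0,0,0]
    - [1,0,0,0,0,0,0]
    - [1,0,0,0,0,0,0]

```text
time_s: 16.52
position: [0.6089, -0.0506, 0.0576]
tcp_rot: [[-0.999, 0.035, -0.0], [0.035, 0.999, 0.0], [0.0, 0.0, -1.0]]
force: [-0.1, 0.4, 1.3]
opening: 0.529
```

Emit:
play_rows:
  targets:
    - [1,0,0,0.02,0,0,0]
    - [1,0,0,0.04,0,0,0]
    - [1,0,0,0.05,0,0,0]
    - [1,0,0,0.03,0,0,0]
    - [1,-0.003,-0.046,0,0,0,0]
    - [1,-0.003,-0.046,0,0,0,0]
    - [1,-0.003,-0.046,0,0,0,0]
    - [1,-0.003,-0.046,0,0,0,0]
    - [1,-0.003,-0.046,0,0,0,0]
    - [1,-0.004,-0.0455,0,0,0,0]
    - [1,0,0,0,0,0,0]
    - [1,0,0,-0.04,0,0,0]

```text
time_s: 18.02
position: [0.5917, -0.3282, 0.1598]
tcp_rot: [[-0.999, 0.036, 0.006], [0.036, 0.999, -0.004], [-0.006, -0.004, -1.0]]
force: [0.1, 0.5, -3.1]
opening: 0.526
```

Emit:
play_rows:
  targets:
    - [1,0,0,-0.05,0,0,0]
    - [1,0,0,-0.03,0,0,0]
    - [1,0,0,-0.012,0,0,0]
    - [1,0,0,-0.005,0,0,0]
    - [1,0,0,-0.002,0,0,0]
    - [1,0,0,0,0,0,0]
    - [0,0,0,0,0,0,0]
    - [0,0,0,0,0,0,0]
    - [0,0,0,0,0,0,0]
    - [0,0,0,0,0,0,0]
    - [0,0,0,0.02,0,0,0]
    - [0,0,0,0.04,0,0,0]

```text
time_s: 19.52
position: [0.5889, -0.3256, 0.1184]
tcp_rot: [[-0.999, 0.035, -0.003], [0.035, 0.999, 0.002], [0.003, 0.002, -1.0]]
force: [1.3, -0.6, 0.4]
opening: 0.989
```

Emit:
play_rows:
  targets:
    - [0,0,0,0.04,0,0,0]
    - [0,0,0,0.04,0,0,0.035]
    - [0,0,0,0,0,0,0]

```text
time_s: 19.9
position: [0.5924, -0.3281, 0.2046]
tcp_rot: [[-1.0, -0.0, 0.009], [-0.0, 1.0, -0.007], [-0.009, -0.007, -1.0]]
force: [-0.7, -0.3, 0.9]
opening: 1.002
```

```bash
python3 - <<'E'
from h import *
t=bot.capture("top");s=bot.capture("scene");cv2.imwrite("pics/top2.png",t);cv2.imwrite("pics/scene2.png",s)
a=cv2.resize(t[190:390,230:570],(680,400));b=cv2.resize(s[110:310,130:470],(340,200))
a[:200,340:]=b if False else a[:200,340:]
cv2.imwrite("pics/c2.png",a)
st=bot.read_state();print(st["time_s"],st["position"])
hsv=cv2.cvtColor(t,cv2.COLOR_BGR2HSV);g=cv2.cvtColor(t,cv2.COLOR_BGR2GRAY)
m=((g>140)&(hsv[...,1]<60)).astype(np.uint8)*255;M=np.zeros_like(m);M[222:254,298:330]=m[222:254,298:330]
for c in cv2.findContours(M,0,1)[0]:
    if cv2.contourArea(c)>100:(e,r)=cv2.minEnclosingCircle(c);print("bearing",e,r,onz("top",*e,.023))
E
```

```text
20.0 [ 0.58994544 -0.32627804  0.19987066]
bearing (314.1363525390625, 237.77272033691406) 13.159180641174316 [0.60803006 0.02096496 0.023     ]
```

View pics/c2.png

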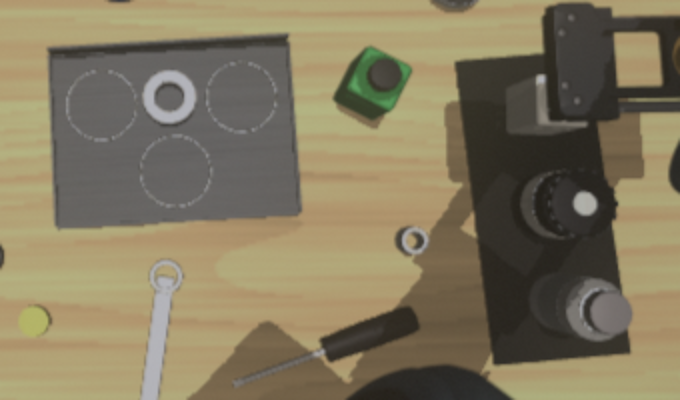

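All three stand on the mat; the tray rings at (280.5,242.5), (350.5,238.5) and (318,275.5) match my predictions within 1 px. Now the bearing.

Emit:
play_rows:
  targets:
    - [0,0.0024,0.0495,0,0,0,0]
    - [0,0.0024,0.0495,0,0,0,0]
    - [0,0.0024,0.0495,0,0,0,0]
    - [0,0.0024,0.0495,0,0,0,0]
    - [0,0.0024,0.0495,0,0,0,0]
    - [0,0.0024,0.0495,0,0,0,0]
    - [0,0.0026,0.0495,0,0,0,0]
    - [0,0,0,-0.02,0,0,0]
    - [0,0,0,-0.05,0,0,0]
    - [0,0,0,-0.05,0,0,0]
    - [0,0,0,-0.04,0,0,0]
    - [0,0,0,-0.02,0,0,0]

```text
time_s: 21.5
position: [0.6042, 0.0206, 0.0151]
tcp_rot: [[-1.0, -0.0, -0.007], [-0.0, 1.0, 0.001], [0.007, 0.001, -1.0]]
force: [0.5, 0.4, 0.5]
opening: 1.001
```

Emit:
play_rows:
  targets:
    - [0,0,0,-0.008,0,0,0]
    - [0,0,0,-0.003,0,0,0]
    - [0,0,0,-0.001,0,0,0]
    - [1,0,0,0,0,0,0]
    - [1,0,0,0,0,0,0]
    - [1,0,0,0,0,0,0]
    - [1,0,0,0,0,0,0]
    - [1,0,0,0,0,0,0]
    - [1,0,0,0,0,0,0]
    - [1,0,0,0,0,0,0]

```text
time_s: 22.75
position: [0.6069, 0.0203, 0.0067]
tcp_rot: [[-1.0, -0.0, 0.0], [-0.0, 1.0, 0.0], [-0.0, 0.0, -1.0]]
force: [-0.8, 0.4, 2.3]
opening: 0.594
```

Emit:
play_rows:
  targets:
    - [1,0,0,0.02,0,0,0]
    - [1,0,0,0.04,0,0,0]
    - [1,0,0,0.04,0,0,0]
    - [1,-0.015,0.044,0,0,0,0]
    - [1,-0.015,0.044,0,0,0,0]
    - [1,-0.015,0.044,0,0,0,0]
    - [1,-0.015,0.044,0,0,0,0]
    - [1,-0.015,0.044,0,0,0,0]
    - [1,-0.015,0.044,0,0,0,0]
    - [1,-0.015,0.043,0,0,0,0]
    - [1,0,0,0,0,0,0]
    - [1,0,0,-0.03,0,0,0]

```text
time_s: 24.25
position: [0.5041, 0.3282, 0.0792]
tcp_rot: [[-1.0, -0.002, 0.007], [-0.002, 1.0, 0.002], [-0.007, 0.002, -1.0]]
force: [1.0, -0.1, -1.9]
opening: 0.59
```

Emit:
play_rows:
  targets:
    - [1,0,0,0,0,0,0]
    - [1,0,0,-0.02,0,0,0]
    - [1,0,0,-0.01,0,0,0]
    - [1,0,0,-0.01,0,0,0]
    - [1,0,0,-0.005,0,0,0]
    - [1,0,0,0,0,0,0]

```text
time_s: 25.0
position: [0.5018, 0.3271, 0.0314]
tcp_rot: [[-1.0, -0.0, -0.0], [-0.0, 1.0, -0.0], [0.0, -0.0, -1.0]]
force: [-0.0, -0.5, -0.9]
opening: 0.593
```

```bash
python3 - <<'E'
from h import *
s=bot.capture("scene");cv2.imwrite("pics/c3.png",cv2.resize(s[230:350,430:590],None,fx=4,fy=4,interpolation=cv2.INTER_CUBIC))
st=bot.read_state();print(st["time_s"],st["position"],st["force"])
E
```

```text
25.05 [0.50201573 0.32726169 0.03165237] [ 0.49849325 -0.42362511 -1.25648955]
```

View pics/c3.png

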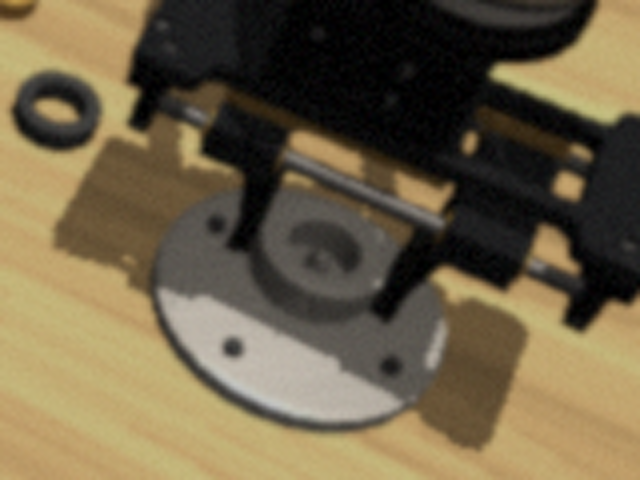

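The pin shows inside the bore (about (318,260) in the crop) with no contact force. Lower and release.

Emit:
play_rows:
  targets:
    - [1,0,0,-0.01,0,0,0]
    - [1,0,0,-0.004,0,0,0]
    - [1,0,0,-0.0015,0,0,0]
    - [1,0,0,0,0,0,0]
    - [0,0,0,0,0,0,0]
    - [0,0,0,0,0,0,0]
    - [0,0,0,0,0,0,0]
    - [0,0,0,0,0,0,0]
    - [0,0,0,0.02,0,0,0]
    - [0,0,0,0.05,0,0,0]
    - [0,0,0,0.06,0,0,0]
    - [0,0,0,0.055,0,0,0]

```text
time_s: 26.55
position: [0.502, 0.3273, 0.2046]
tcp_rot: [[-1.0, -0.0, 0.002], [-0.0, 1.0, 0.001], [-0.002, 0.001, -1.0]]
force: [0.7, -0.1, 0.5]
opening: 1.005
```

Emit:
play_rows:
  targets:
    - [0,0.0073,-0.0545,0,0,0,0]
    - [0,0.0073,-0.0545,0,0,0,0]
    - [0,0.0073,-0.0545,0,0,0,0]
    - [0,0.0073,-0.0545,0,0,0,0]
    - [0,0.0073,-0.0545,0,0,0,0]
    - [0,0.0073,-0.0545,0,0,0,0]

```text
time_s: 27.3
position: [0.5459, -0.0015, 0.2026]
tcp_rot: [[-1.0, -0.0, 0.002], [-0.0, 1.0, -0.0], [-0.002, -0.0, -1.0]]
force: [0.3, 0.3, -0.4]
opening: 0.999
```

```bash
python3 - <<'E'
from h import *
t=bot.capture("top");cv2.imwrite("pics/top4.png",t);s=bot.capture("scene")
a=cv2.resize(t[255:340,110:250],(700,425));b=cv2.resize(s[260:345,450:560],(0,0),fx=3,fy=3);a[:b.shape[0],700-b.shape[1]:]=b
b2=cv2.resize(t[190:390,430:570],(280,400));cv2.imwrite("pics/c4.png",np.hstack([cv2.resize(a,(500,304)),cv2.resize(b2,(213,304))]))
st=bot.read_state();print(st["time_s"],st["position"],st["force"])
hsv=cv2.cvtColor(t,cv2.COLOR_BGR2HSV);g=cv2.cvtColor(t,cv2.COLOR_BGR2GRAY)
m=((g>140)&(hsv[...,1]<60)).astype(np.uint8)*255
M=np.zeros_like(m);M[200:300,450:560]=m[200:300,450:560]
for c in cv2.findContours(M,0,1)[0]:
    if cv2.contourArea(c)>60:r=cv2.minAreaRect(c);print(r,onz("top",*r[0],.089),onz("top",*r[0],.104))
E
```

```text
27.4 [ 0.54738316 -0.00510165  0.20270021] [-0.09957692 -0.03442521 -0.33821755]
((522.0, 291.0), (10.0, 10.0), 90.0) [ 0.50175603 -0.33980144  0.089     ] [ 0.50158301 -0.3335458   0.104     ]
((510.5, 239.5), (25.0, 25.0), 90.0) [ 0.59208343 -0.32600707  0.089     ] [ 0.59030099 -0.31999722  0.104     ]
```

View pics/c4.png

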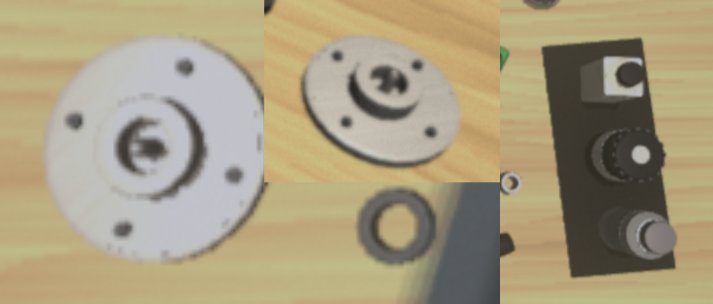

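The bearing lies flat around the pin, and all three things stand upright on the mat at the dead-reckoned positions. Returning the bottle.

Emit:
play_rows:
  targets:
    - [0,0.0074,-0.0544,0,0,0,-0.035]
    - [0,0.0074,-0.0544,0,0,0,0]
    - [0,0.0074,-0.0544,0,0,0,0]
    - [0,0.0074,-0.0544,0,0,0,0]
    - [0,0.0074,-0.0544,0,0,0,0]
    - [0,0.0074,-0.0544,0,0,0,0]
    - [0,0,0,0,0,0,0]
    - [0,0,0,-0.04,0,0,0]
    - [0,0,0,-0.04,0,0,0]
    - [0,0,0,-0.04,0,0,0]
    - [0,0,0,-0.018,0,0,0]
    - [0,0,0,-0.0045,0,0,0]

```text
time_s: 28.9
position: [0.59, -0.3248, 0.0582]
tcp_rot: [[-0.999, 0.034, -0.001], [0.034, 0.999, 0.001], [0.001, 0.001, -1.0]]
force: [0.3, 0.1, 0.5]
opening: 0.999
```

Emit:
play_rows:
  targets:
    - [0,0,0,0,0,0,0]
    - [1,0,0,0,0,0,0]
    - [1,0,0,0,0,0,0]
    - [1,0,0,0,0,0,0]
    - [1,0,0,0,0,0,0]
    - [1,0,0,0,0,0,0]
    - [1,0,0,0,0,0,0]
    - [1,0,0,0,0,0,0]
    - [1,0,0,0.02,0,0,0]
    - [1,0,0,0.04,0,0,0]
    - [1,0,0,0.05,0,0,0]
    - [1,0,0,0.03,0,0,0]

```text
time_s: 30.4
position: [0.5909, -0.3266, 0.2024]
tcp_rot: [[-0.999, 0.035, 0.003], [0.035, 0.999, -0.003], [-0.003, -0.002, -1.0]]
force: [0.6, -0.5, -2.7]
opening: 0.526
```

Emit:
play_rows:
  targets:
    - [1,0.003,0.0459,0,0,0,0]
    - [1,0.003,0.0459,0,0,0,0]
    - [1,0.003,0.0459,0,0,0,0]
    - [1,0.003,0.0459,0,0,0,0]
    - [1,0.003,0.0459,0,0,0,0]
    - [1,0.003,0.0459,0,0,0,0]
    - [1,0,0,0,0,0,0]
    - [1,0,0,-0.04,0,0,0]
    - [1,0,0,-0.05,0,0,0]
    - [1,0,0,-0.03,0,0,0]
    - [1,0,0,-0.012,0,0,0]
    - [1,0,0,-0.005,0,0,0]

```text
time_s: 31.9
position: [0.6086, -0.0515, 0.0618]
tcp_rot: [[-0.999, 0.035, 0.001], [0.035, 0.999, -0.0], [-0.001, -0.0, -1.0]]
force: [-0.1, 0.1, -3.1]
opening: 0.524
```

Emit:
play_rows:
  targets:
    - [1,0,0,-0.003,0,0,0]
    - [1,0,0,0,0,0,0]
    - [1,0,0,0,0,0,0]
    - [0,0,0,0,0,0,0]
    - [0,0,0,0,0,0,0]
    - [0,0,0,0,0,0,0]
    - [0,0,0,0,0,0,0]
    - [0,0,0,0.02,0,0,0]
    - [0,0,0,0.04,0,0,0]
    - [0,0,0,0.05,0,0,0]
    - [0,0,0,0.03,0,0,0.035]

```text
time_s: 33.28
position: [0.609, -0.051, 0.2012]
tcp_rot: [[-1.0, -0.001, 0.003], [-0.001, 1.0, -0.001], [-0.003, -0.001, -1.0]]
force: [0.1, 0.0, -0.8]
opening: 1.002
```

Emit:
play_rows:
  targets:
    - [0,-0.018,-0.0471,0,0,0,0]
    - [0,-0.018,-0.0471,0,0,0,0]
    - [0,-0.018,-0.0471,0,0,0,0]
    - [0,-0.018,-0.0471,0,0,0,0]
    - [0,-0.018,-0.0471,0,0,0,0]
    - [0,-0.018,-0.0471,0,0,0,0]
    - [0,0,0,0,0,0,0]
    - [0,0,0,-0.04,0,0,0]
    - [0,0,0,-0.04,0,0,0]
    - [0,0,0,-0.04,0,0,0]
    - [0,0,0,-0.013,0,0,0]
    - [0,0,0,-0.005,0,0,0]

```text
time_s: 34.78
position: [0.5004, -0.3328, 0.0603]
tcp_rot: [[-1.0, -0.001, -0.0], [-0.001, 1.0, 0.0], [0.0, 0.0, -1.0]]
force: [-0.3, -0.0, -0.6]
opening: 1.0
```

Emit:
play_rows:
  targets:
    - [0,0,0,0,0,0,0]
    - [1,0,0,0,0,0,0]
    - [1,0,0,0,0,0,0]
    - [1,0,0,0,0,0,0]
    - [1,0,0,0,0,0,0]
    - [1,0,0,0,0,0,0]
    - [1,0,0,0,0,0,0]
    - [1,0,0,0.02,0,0,0]
    - [1,0,0,0.04,0,0,0]
    - [1,0,0,0.05,0,0,0]
    - [1,0,0,0.04,0,0,0]

```text
time_s: 36.15
position: [0.4996, -0.3333, 0.2109]
tcp_rot: [[-1.0, -0.0, -0.001], [-0.0, 1.0, 0.0], [0.001, 0.0, -1.0]]
force: [1.1, -1.0, -4.9]
opening: 0.681
```

Emit:
play_rows:
  targets:
    - [1,0.0112,0.0466,0,0,0,0]
    - [1,0.0112,0.0466,0,0,0,0]
    - [1,0.0112,0.0466,0,0,0,0]
    - [1,0.0112,0.0466,0,0,0,0]
    - [1,0.0112,0.0466,0,0,0,0]
    - [1,0.0112,0.0466,0,0,0,0]
    - [1,0.0112,0.0466,0,0,0,0]
    - [1,0.0112,0.0466,0,0,0,0]
    - [1,0.0112,0.0466,0,0,0,0]
    - [1,0,0,0,0,0,0]
    - [1,0,0,-0.04,0,0,0]
    - [1,0,0,-0.05,0,0,0]

```text
time_s: 37.65
position: [0.6015, 0.0852, 0.1199]
tcp_rot: [[-1.0, -0.0, 0.002], [-0.0, 1.0, -0.001], [-0.002, -0.001, -1.0]]
force: [0.1, 0.5, -5.1]
opening: 0.688
```

Emit:
play_rows:
  targets:
    - [1,0,0,-0.04,0,0,0]
    - [1,0,0,-0.012,0,0,0]
    - [1,0,0,-0.006,0,0,0]
    - [1,0,0,-0.0025,0,0,0]
    - [1,0,0,0,0,0,0]
    - [1,0,0,0,0,0,0]
    - [0,0,0,0,0,0,0]
    - [0,0,0,0,0,0,0]
    - [0,0,0,0,0,0,0]
    - [0,0,0,0,0,0,0]
    - [0,0,0,0.02,0,0,0]
    - [0,0,0,0.04,0,0,0]

```text
time_s: 39.15
position: [0.5994, 0.086, 0.1189]
tcp_rot: [[-1.0, -0.0, -0.005], [-0.0, 1.0, 0.0], [0.005, 0.0, -1.0]]
force: [0.8, -0.7, -0.6]
opening: 0.999
```

Emit:
play_rows:
  targets:
    - [0,0,0,0.05,0,0,0]
    - [0,0,0,0.03,0,0,0]
    - [0,-0.021,-0.0475,0,0,0,0]
    - [0,-0.021,-0.0475,0,0,0,0]
    - [0,-0.021,-0.0475,0,0,0,0]
    - [0,-0.021,-0.0475,0,0,0,0]
    - [0,-0.021,-0.0475,0,0,0,0]
    - [0,-0.021,-0.0475,0,0,0,0]
    - [0,-0.021,-0.0475,0,0,0,0]
    - [0,-0.021,-0.0475,0,0,0,0]
    - [0,-0.023,-0.047,0,0,0,0]
    - [0,0,0,0,0,0,0]

```text
time_s: 40.65
position: [0.4087, -0.3447, 0.2002]
tcp_rot: [[-1.0, 0.005, 0.001], [0.005, 1.0, -0.002], [-0.001, -0.002, -1.0]]
force: [-0.4, -0.3, -0.2]
opening: 0.999
```

Emit:
play_rows:
  targets:
    - [0,0,0,-0.04,0,0,0]
    - [0,0,0,-0.04,0,0,0]
    - [0,0,0,-0.04,0,0,0]
    - [0,0,0,-0.015,0,0,0]
    - [0,0,0,-0.0045,0,0,0]
    - [0,0,0,0,0,0,0]
    - [1,0,0,0,0,0,0]
    - [1,0,0,0,0,0,0]
    - [1,0,0,0,0,0,0]
    - [1,0,0,0,0,0,0]
    - [1,0,0,0,0,0,0]
    - [1,0,0,0,0,0,0]

```text
time_s: 42.15
position: [0.4099, -0.3409, 0.0607]
tcp_rot: [[-1.0, -0.0, 0.0], [-0.0, 1.0, 0.0], [-0.0, 0.0, -1.0]]
force: [-0.2, 0.8, 2.1]
opening: 0.593
```

```bash
python3 - <<'E'
from h import *
t=bot.capture("top");cv2.imwrite("pics/c5.png",cv2.resize(t[200:310,245:390],None,fx=5,fy=5,interpolation=cv2.INTER_CUBIC))
E
```

```text
(no output)
```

View pics/c5.png

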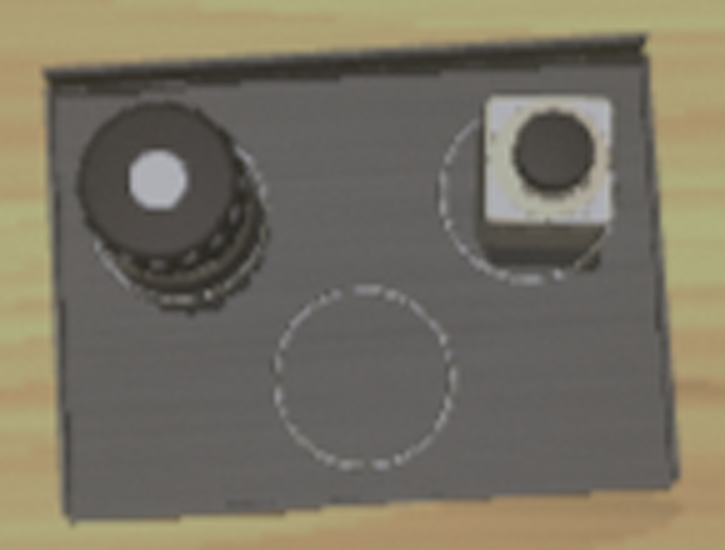

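Crop: the bottle is where it began (cap (554,151)). The filter top is at (158,180), about 2 mm nearer its ring's centre than at the start, and the front ring is empty. Returning the can.

Emit:
play_rows:
  targets:
    - [1,0,0,0.02,0,0,0]
    - [1,0,0,0.04,0,0,0]
    - [1,0,0,0.05,0,0,0]
    - [1,0,0,0.03,0,0,0]
    - [1,0.0159,0.0444,0,0,0,0]
    - [1,0.0159,0.0444,0,0,0,0]
    - [1,0.0159,0.0444,0,0,0,0]
    - [1,0.0159,0.0444,0,0,0,0]
    - [1,0.0159,0.0444,0,0,0,0]
    - [1,0.0159,0.0444,0,0,0,0]
    - [1,0.0159,0.0444,0,0,0,0]
    - [1,0.0159,0.0446,0,0,0,0]

```text
time_s: 43.7
position: [0.5368, 0.0159, 0.1997]
tcp_rot: [[-1.0, -0.0, -0.002], [-0.0, 1.0, 0.0], [0.002, 0.0, -1.0]]
force: [0.2, -1.0, -3.0]
opening: 0.591
```

Emit:
play_rows:
  targets:
    - [1,0,0,0,0,0,0]
    - [1,0,0,-0.04,0,0,0]
    - [1,0,0,-0.05,0,0,0]
    - [1,0,0,-0.03,0,0,0]
    - [1,0,0,-0.012,0,0,0]
    - [1,0,0,-0.006,0,0,0]
    - [1,0,0,-0.0025,0,0,0]
    - [1,0,0,0,0,0,0]
    - [1,0,0,0,0,0,0]

```text
time_s: 44.82
position: [0.5377, 0.0143, 0.0609]
tcp_rot: [[-1.0, -0.0, 0.002], [-0.0, 1.0, -0.0], [-0.002, -0.0, -1.0]]
force: [1.1, 0.2, -3.2]
opening: 0.591
```

Emit:
play_rows:
  targets:
    - [0,0,0,0,0,0,0]
    - [0,0,0,0,0,0,0]
    - [0,0,0,0,0,0,0]
    - [0,0,0,0,0,0,0]
    - [0,0,0,0.02,0,0,0]
    - [0,0,0,0.04,0,0,0]
    - [0,0,0,0.05,0,0,0]
    - [0,0,0,0.04,0,0,0]
    - [0,-0.02,0.05,0,0,0,0]
    - [0,-0.02,0.05,0,0,0,0]
    - [0,-0.02,0.05,0,0,0,0]
    - [0,-0.02,0.05,0,0,0,0]

```text
time_s: 46.32
position: [0.4564, 0.2158, 0.2102]
tcp_rot: [[-1.0, 0.0, 0.0], [0.0, 1.0, 0.0], [-0.0, 0.0, -1.0]]
force: [0.6, -0.7, -0.1]
opening: 1.006
```

Emit:
play_rows:
  targets:
    - [0,-0.02,0.05,0,0,0,0]
    - [0,-0.02,0.05,0,0,0,0]
    - [0,-0.02,0.05,0,0,0,0]
    - [0,0,0,0,0,0,0]

```text
time_s: 46.82
position: [0.3953, 0.3672, 0.21]
tcp_rot: [[-1.0, -0.006, -0.0], [-0.006, 1.0, 0.001], [0.0, 0.001, -1.0]]
force: [0.2, -0.4, 0.1]
opening: 1.001
```

```bash
python3 - <<'E'
from h import *
t=bot.capture("top");s=bot.capture("scene");cv2.imwrite("pics/top6.png",t)
a=cv2.resize(t[200:310,245:390],(580,440),interpolation=cv2.INTER_CUBIC);b=cv2.resize(s[170:350,240:560],(220,124))
cv2.imwrite("pics/c6.png",a);cv2.imwrite("pics/s6.png",cv2.resize(s[170:350,210:560],(700,360)))
st=bot.read_state();print(st["time_s"],st["position"],st["force"])
E
```

```text
46.925 [0.39663136 0.36438726 0.20985967] [-0.173164   -0.17031572 -0.2189124 ]
```

View pics/c6.png

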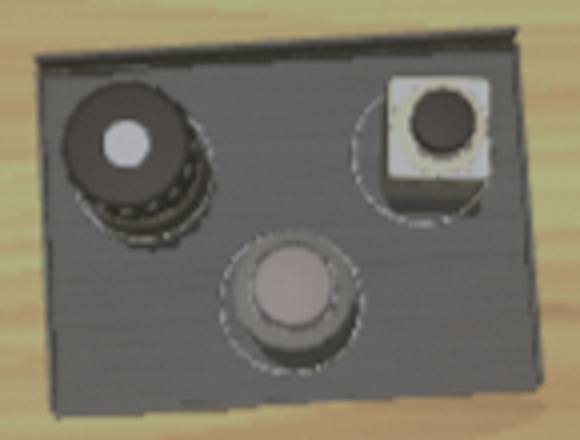

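View pics/s6.png

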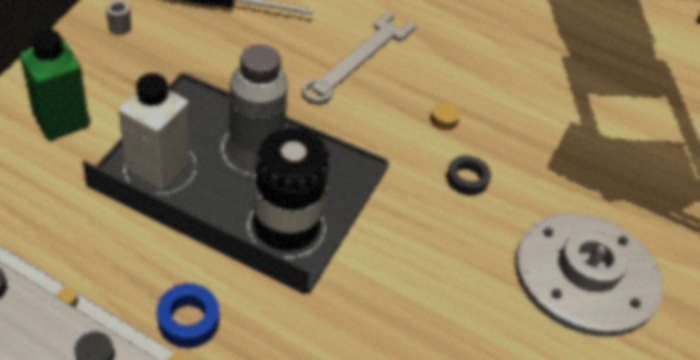

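All three stand upright on their own rings: the can cap at (292,285), the filter top at (126,144) and the bottle cap at (443,121). The bearing lies flat on the stand around the pin, and the gripper is clear, so I'm handing in.

```bash
python3 -c "
from rig import bot
print(bot.hand_in())"
```

```text
the job is handed in; nothing more can be done
None
```

The job is done and handed in at about 47 s of the 128 s allowed. I moved the can, filter and bottle onto the mat, put the bearing over the stand's pin, then returned the bottle, filter and can to their own ringed spots.

- **Final views (both cameras):** all three stand upright on their starting rings. The bottle and the can are within about 1 mm of where they began. The filter is about 2 mm from its starting point, closer to its ring's centre.
- **Bearing:** it lies flat on the plate around the pin.
- **Contact and look-alikes:** the wrist force readings stayed below 10 N. The green bottle and the blue ring were not touched.

No check failed or disagreed.

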